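# Lock the wire-length gauge in its dock and hold its sprung rod at the index

### The job

Set the wire-length gauge for cutting branches: first turn the turnbutton on the dock fully across the edge of the gauge's frame so that the frame is locked in, then take the black upright grip and draw the sprung rod out until the thin tongue on its side stands level with (directly opposite) the tip of the sliding index. Finish while still holding the grip there against the spring; do not shift the index or disturb the other things on the bench.

Things in the scene. Friction and masses are not known exactly. Their poses are not given: they have to be found in the camera images.
- dock: Fixed dark steel dock lying on the bench: base plate 200 x 120 mm, 8 mm thick, with a shallow rimmed pocket (rim top 18 mm above the bench) and, alongside the rod, a low rail with a scale. Origin on the bench surface, under the middle of the pocket; x = the direction in which the rod is drawn out; z up; the turnbutton is on its +y side, the index rail on its -y side.
- gauge: Loose wire-length gauge (about 0.9 kg) lying in the dock's pocket with 1.5 mm play to the front and rear (a pull slides it forward by that much) and 2 mm to the sides: aluminium frame plate 160 x 70 x 10 mm (top 18 mm above the bench) carrying a dark barrel of 30 mm diameter, axis 45 mm above the bench, whose mouth is 70 mm along x from the dock's origin; the rod comes out of the mouth along +x. Same axes as the dock; origin at the underside of the plate.
- rod (a joint): How far the rod (12 mm diameter) is drawn out of the barrel, in m: 0 = home, at the start; 0.095 = end stop. An inner spring draws it back with 4 N at 0, rising by 0.8 N per 10 mm (at most 12 N). Let go, it runs home.
- grip (a point): Middle of the free part of the black upright round grip on the rod's outer end: vertical cylinder of 20 mm diameter, from 56 to 118 mm above the bench; this point is 93 mm above the bench, on its axis. 35 mm in front of the barrel's mouth at the start. It may be gripped from above at any yaw. Nothing within 100 mm of it is higher than 60 mm.
- tongue (a point): Tip of the thin flat tongue (6 mm wide, 6 mm high) that sticks out of the rod's end block below the grip, square to the rod, to the dock's -y side, 33 mm from the grip's axis and 45 mm above the bench; same place along the rod as the grip's axis.
- index_tip (a point): Tip of the sliding index's thin pointer (6 mm wide, 6 mm high), 42 mm above the bench: the index is a aluminium block 24 x 24 x 36 mm on the rail at the dock's -y side, its pointer sticks out to the +y side. The rod is at its length when the tongue stands exactly opposite this tip (same dock x). It is set at 30 to 75 mm of rod travel and must stay as set.
- button (a joint): Turnbutton angle in rad: 0 = open, the bar lies beside the pocket pointing to the dock's -x; it turns anticlockwise seen from above; 1.57 = fully across (at its stop), the bar pointing to the dock's -y over the frame's edge, with 2 mm of air above it. It stays where it is left (friction about 0.06 N m, no spring). It starts between 0 and 0.35.
- button_pivot (a point): Point on the vertical axis of the turnbutton, 49 mm above the bench; at x -70 mm, y +55 mm in the dock's axes.
- button_peg (a point): Middle of the upright round brass peg on the turnbutton's bar: 14 mm diameter, from 28 to 70 mm above the bench (this point 49 mm), 42 mm from the pivot axis. The bar is 66 mm long, 16 mm wide and 8 mm thick, 20 to 28 mm above the bench.
- spool (a point): Bystander: centre of a small wire spool, 44 mm diameter, 30 mm tall, standing on the bench beside the gauge. Leave it.
- small_tree (a point): Bystander: base of a small wire tree (hexagonal wooden foot 48 mm wide, about 80 mm tall) standing beside the gauge. Leave it.
- pliers (a point): Bystander: pliers lying on the bench (130 mm long, 12 mm high); the point is their pivot. Leave them.
- tree_a (a point): Bystander: wire tree on a dark steel stand (base 120 x 100 mm, about 210 mm tall). Leave it.
- tree_b (a point): Bystander: second wire tree on a like stand. Leave it.
- tin (a point): Bystander: flat black tin, 202 x 112 x 46 mm. Leave it.
- oil (a point): Bystander: small white bottle, 44 mm diameter, 100 mm tall. Leave it.

How it is judged:
On the way, in this order (a step that is already met when the one before it is completed fails the run):
1. the turnbutton is turned across the frame's edge while the rod is still home (value of joint button above 1.4 rad and value of joint rod below 0.01 m), for 0.2 s.
2. the fingers hold the rod with its tongue opposite the index (x of tongue in the frame of index_tip between -0.006 and 0.006 m and contact force between the fingers and gauge above 2 N), for 0.3 s.
At the end, for the whole second after the job is handed in: For the last second the fingers hold the rod still by its grip (over 2 N) with its tongue within 6 mm of the index tip along the rod; the turnbutton is across (over 1.4 rad) and the frame lies level in its pocket (all of step 2 and value of joint button above 1.4 rad and value of joint rod above 0.02 m and velocity of joint rod between -0.01 and 0.01 m/s and distance between the grasp point and grip below 0.05 m and distance between gauge and dock below 0.014 m and angle between gauge's own z axis and vertical below 0.05 rad); the arm keeps its last pose, push and grip.
It fails at once if the rod is drawn out before the turnbutton is across (value of joint rod above 0.015 m and value of joint button below 1.3 rad).
It fails at once if the index is shifted (distance of index_tip from where it was at the start of the episode above 0.004 m).
It fails at once if the gauge comes out of its pocket (distance of gauge from where it was at the start of the episode above 0.02 m).
It fails at once if a bystander is disturbed (distance of any of spool, small_tree, pliers, tree_a, tree_b, tin, oil from where it was at the start of the episode above 0.025 m).
It also fails if it takes over 51 s, if anything falls off the work surface, if the arm or the gripper's body presses on something with over 40 N, if the wrist force passes 120 N, or if a joint passes its speed limit or range.

### The arm

A 6-joint arm with a two-finger parallel gripper is mounted at the origin on the work surface. World frame = base frame: x ahead of the robot, y to its left, z up, the work surface at z = 0. Lengths are in m, angles in rad, forces in N, time in s.
With the tool pointing down it reaches from about 0.225 to 0.875 m from the base axis. Payload 3.4 kg.
Tool frame: the origin (TCP) lies at the very end of the fingers, on their centre line; the grasp point (between the pads) lies behind it (manip.tcp_to_grasp is the z of the grasp point in the tool frame, in m); z points along the fingers, y is the direction in which the jaws open and shut (so a half turn about z gives the same grasp; the last joint's range is limited). The gripper opens to 85 mm and grips with 20 to 120 N. Pads are 22 mm wide; open, the fingers measure 114 mm over their backs; the gripper's body (76 mm by 85 mm) begins 54 mm behind the grasp point. The pads swing forward as they close: fully open they stand 13 mm farther back than shut.
Start: joints at [-1.284, 0.276, 1.505, -0, 1.361, -0.121], TCP at [0.228, -0.528, 0.231] pointing down, gripper open.
Joint ranges: [-2.89, 2.89], [-0.75, 2.08], [0.22, 2.7], [-1.18, 4.32], [0.11, 2.71], [-2.7, 2.7]. Speed limits (rad/s): [2.57, 2.57, 3.14, 3.14, 3.14, 3.14].

### API

Orientations are given as a unit quaternion [w, x, y, z].
In Python, from rig import manip, eyes gives the robot as it stands.
- The arm moves only by the tool servo_tool, never from a script. Its argument "increments" is a list of rows, each an object with "slide": the shift along the tool's x, y, z in m, a list of three; "spin": the turn about the tool's z in degrees. A call has 1 to 8 rows; each row shifts and turns the commanded pose from where the row before left it, along the tool's axes as they then stand; what a row does not reach is not made up. A row lasts 1/10 s, in which the tool goes at most 50 mm and 8.59 degrees, less where a joint would pass 70% of its speed; a pose out of reach is approached as far as the arm can. A call is refused whole if a number of a shift passes 0.05 or a number of a turn 8.59, either way. A call with a gripper value outside its range is refused whole. "hand" is the opening, from 0 (shut) to 1 (fully open), set as the call begins (left out, the last holds). The fingers move at their own pace and stop on an object; "newtons" is the grip in N (left out, the last holds). Time passes only in rows, so rows that do not move let the fingers close. It gives the time, the measured TCP pose, the force and the opening at its end, in the units of the state.
- manip.get_state(): the state, without advancing time (a new reading comes with each control period).
- eyes.get_image(name): name is "scene" or "top" or "wrist"; returns the picture (384x512x3 uint8, blue, green, red); there is no depth.
- eyes.calibration(name): a dict with "fx", "fy", "cx", "cy" (pixels), "k1" (the pictures are not rectified: a ray, as slopes to the right and down, at radius r is drawn at 1 + k1 r^2 times it, then the intrinsics apply), "rvec" (rotation vector, rad) and "tvec" (3), from world to camera coordinates, as OpenCV has them; the wrist camera has in their place "hand_eye" (4x4, takes a point from camera to tool coordinates, whose origin is the TCP and whose axes are the flange's). Camera axes: x right, y down, z forward; pixel columns grow to the right and rows downward; lengths in m; the calibration is good to about 2 mm. A picture is of the moment at which its call begins: read the wrist's pose just before it. calibration takes no time and is no camera call.
- manip.sign_off(): hands the job in, once; it reports no verdict.
The state is a dict: "clock": time; "qpos": joint angles; "qd": joint speeds; "effort": joint torques, N m; "position": TCP position; "ee_rot": TCP orientation; "contact_force": force on the tool from outside, world axes, zero at the start; "moment": the same for the moment, N m; "width": finger opening in m.
Only numpy, scipy, OpenCV 4.12 (cv2) and the standard library are available. Lean on these libraries where they do the work, as an engineer would, in place of code of your own. Each camera call takes 0.05 s, during which the arm holds its last target.

## Working session

There is one attempt and no reset: what is moved stays moved. The work goes in short steps, Python scripts to look and compute and a tool call to move; the robot and the scene stay as the last step left them, time stands still between calls to the robot, and variables do not carry over. Pictures are saved under pics/ and viewed, and the job is handed in when it is done.

Besides the shell and the picture viewer there is one more tool, called after "Request:" as name(argument=value, ...) on one line, values as JSON. servo_tool: Moves the arm, as the interface text tells. Its arguments: {"type":"object","properties":{"increments":{"type":"array","items":{"type":"object","properties":{"slide":{"type":"array","items":{"type":"number"}},"spin":{"type":"number"}}}},"hand":{"type":"number"},"newtons":{"type":"number"}},"required":["increments"]}

```bash
mkdir -p pics; ls
python3 - <<'E'
from rig import manip, eyes
import cv2
s=manip.get_state();print(s, manip.tcp_to_grasp)
for n in("scene","top","wrist"):
    print(n,eyes.calibration(n))
    cv2.imwrite(f"pics/{n}0.png",eyes.get_image(n))
E
```

```text
pics
{'clock': 0.0, 'qpos': array([-1.28401467e+00,  2.76605529e-01,  1.50617114e+00, -8.76329518e-06,
        1.36067632e+00, -1.20988216e-01]), 'qd': array([-0.00260663, -0.00210227, -0.00020775, -0.00054624, -0.00131558,
        0.00176072]), 'effort': array([ 1.37004445e-03, -4.16758347e+01, -2.45805466e+01,  1.56638480e-04,
        1.10802168e-02,  1.07920721e-05]), 'position': array([ 0.22786858, -0.52733434,  0.23041855]), 'ee_rot': array([-9.26619505e-04,  9.79286756e-01,  2.02476130e-01, -8.12893433e-05]), 'contact_force': array([-0.10867924, -0.07039371, -0.16261757]), 'moment': array([ 0.08046224, -0.00586741, -0.00282583]), 'width': 0.08485313640808834} -0.0187
scene {'fx': 377.1925361753544, 'fy': 377.1925361753544, 'cx': 252.28307228121312, 'cy': 194.32620309041815, 'k1': 0.026691382488735108, 'rvec': array([ 1.65088224,  1.87067541, -0.81029366]), 'tvec': array([ 0.14175962, -0.295493  ,  1.49841344])}
top {'fx': 437.0551333138207, 'fy': 437.0551333138207, 'cx': 254.99744094920698, 'cy': 189.56987557184434, 'k1': -0.13338551223379627, 'rvec': array([ 2.12756505, -2.13317941,  0.19408689]), 'tvec': array([-0.05787966,  0.5307676 ,  1.2817959 ])}
wrist {'fx': 322.55402854634434, 'fy': 322.55402854634434, 'cx': 253.89194952295185, 'cy': 196.4070126383588, 'k1': -0.07034670198776889, 'hand_eye': array([[-4.91776710e-04, -9.44410927e-01, -3.28767029e-01,
         8.37713431e-02],
       [ 9.99999860e-01, -4.00925581e-04, -3.44128614e-04,
        -9.43202241e-04],
       [ 1.93187711e-04, -3.28767152e-01,  9.44410992e-01,
        -1.42094388e-01],
       [ 0.00000000e+00,  0.00000000e+00,  0.00000000e+00,
         1.00000000e+00]])}
```

View pics/scene0.png

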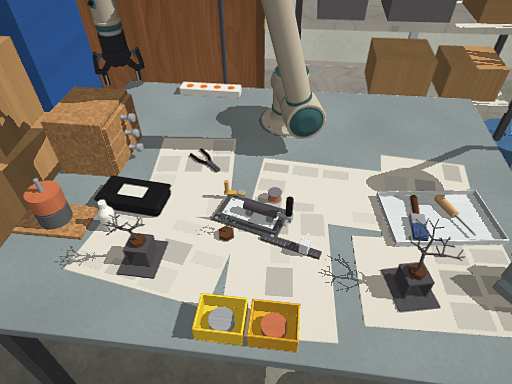

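View pics/top0.png

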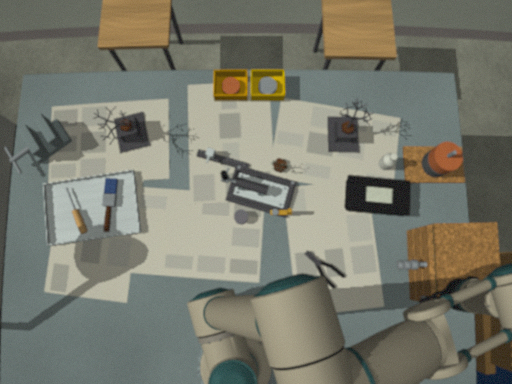

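View pics/wrist0.png

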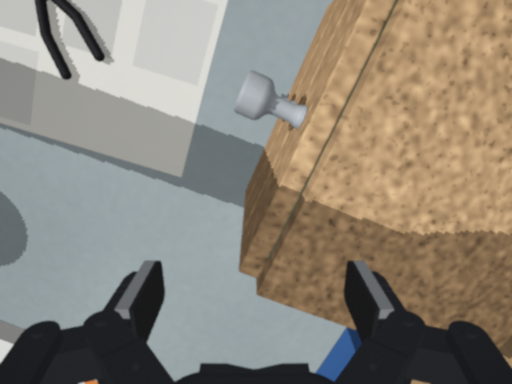

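```bash
cat > h.py <<'E'
import numpy as np, cv2
from rig import manip, eyes
from scipy.spatial.transform import Rotation as R
def cam(n,st=None):
    c=eyes.calibration(n);K=np.array([[c['fx'],0,c['cx']],[0,c['fy'],c['cy']],[0,0,1]]);k=c['k1']
    if n=='wrist':
        q=st['ee_rot'];T=np.eye(4);T[:3,:3]=R.from_quat(np.r_[q[1:],q[0]]).as_matrix();T[:3,3]=st['position']
        W=np.linalg.inv(T@c['hand_eye']);Rm,t=W[:3,:3],W[:3,3]
    else: Rm=cv2.Rodrigues(c['rvec'])[0];t=c['tvec']
    return K,np.array([k,0,0,0,0.]),Rm,t
def ray(n,uv,z,st=None):
    K,d,Rm,t=cam(n,st)
    p=cv2.undistortPoints(np.array([[uv]],float),K,d)[0,0]
    v=Rm.T@np.r_[p,1];o=-Rm.T@t
    return o+v*(z-o[2])/v[2]
def proj(n,P,st=None):
    K,d,Rm,t=cam(n,st)
    return cv2.projectPoints(np.array([P],float),cv2.Rodrigues(Rm)[0],t,K,d)[0][0,0]
def crop(img,x0,y0,w,h,s,name):
    cv2.imwrite(name,cv2.resize(img[y0:y0+h,x0:x0+w],None,fx=s,fy=s,interpolation=cv2.INTER_CUBIC))
E
python3 - <<'E'
from h import *
crop(cv2.imread('pics/top0.png'),190,140,120,90,6,'pics/tc.png')
crop(cv2.imread('pics/scene0.png'),200,170,130,95,6,'pics/sc.png')
E
```

```text
(no output)
```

View pics/tc.png

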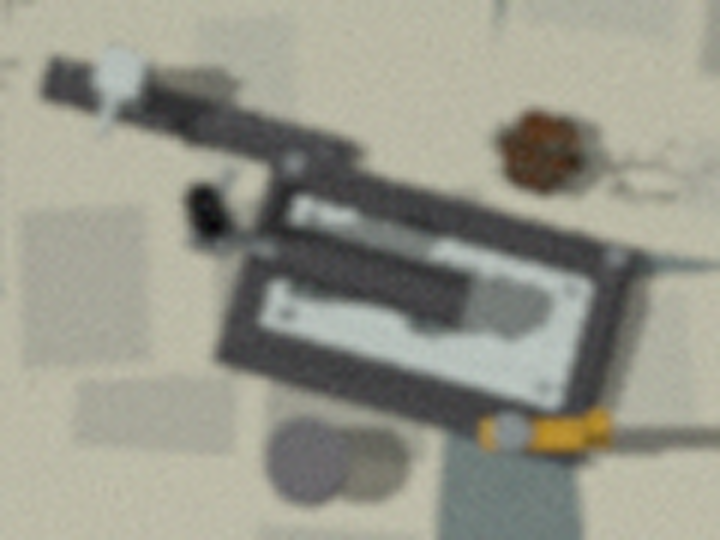

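View pics/sc.png

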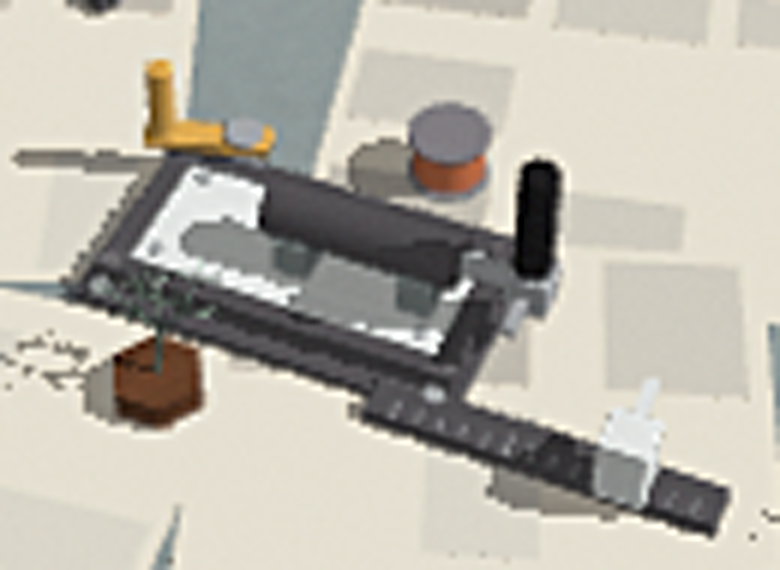

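Run:
```python
from h import *
t=lambda u,v:(190+u/6,140+v/6)
s=lambda u,v:(200+u/6,170+v/6)
for n,uv,z in [('top',t(512,430),.035),('top',t(600,415),.07),('top',t(205,205),.118),('top',t(292,200),.018),('top',t(262,322),.018),('top',t(560,408),.018),('top',t(592,278),.018),('top',t(108,125),.042),('scene',s(160,68),.07),('scene',s(540,168),.118),('scene',s(652,382),.045),('scene',s(243,130),.035),('top',t(540,150),.02),('top',t(305,460),.03)]:
    print(n,uv,z,ray(n,uv,z).round(4))
```

```text
top (275.3333333333333, 211.66666666666669) 0.035 [ 0.4643 -0.121   0.035 ]
top (290.0, 209.16666666666669) 0.07 [ 0.4672 -0.1629  0.07  ]
top (224.16666666666666, 174.16666666666666) 0.118 [0.5635 0.0302 0.118 ]
top (238.66666666666666, 173.33333333333334) 0.018 [ 0.5876 -0.0084  0.018 ]
top (233.66666666666666, 193.66666666666666) 0.018 [0.5231 0.0069 0.018 ]
top (283.3333333333333, 208.0) 0.018 [ 0.4778 -0.1468  0.018 ]
top (288.6666666666667, 186.33333333333334) 0.018 [ 0.5459 -0.1644  0.018 ]
top (208.0, 160.83333333333334) 0.042 [0.6223 0.0859 0.042 ]
scene (226.66666666666666, 181.33333333333334) 0.07 [ 0.467  -0.1592  0.07  ]
scene (290.0, 198.0) 0.118 [0.5659 0.0332 0.118 ]
scene (308.6666666666667, 233.66666666666666) 0.045 [0.6217 0.0906 0.045 ]
scene (240.5, 191.66666666666666) 0.035 [ 0.4702 -0.1178  0.035 ]
top (280.0, 165.0) 0.02 [ 0.6137 -0.1381  0.02  ]
top (240.83333333333334, 216.66666666666669) 0.03 [ 0.4499 -0.0159  0.03  ]
```

```bash
cat >> h.py <<'E'
def yaw(st):
    q=st['ee_rot'];X=R.from_quat(np.r_[q[1:],q[0]]).as_matrix()[:,0];return np.degrees(np.arctan2(X[1],X[0]))
def plan(pts,st=None):
    """pts: list of (pos,yaw_deg,nrows), straight interp; prints rows"""
    st=st or manip.get_state();p=np.array(st['position']);y=yaw(st);rows=[]
    for P,Y,n in pts:
        P=np.array(P,float);p0=p.copy();y0=y
        for i in range(1,n+1):
            g=p0+(P-p0)*i/n; d=g-p; c,s=np.cos(np.radians(y)),np.sin(np.radians(y))
            sl=np.round([c*d[0]+s*d[1], s*d[0]-c*d[1], -d[2]],4)
            sp=round(-((y0+(Y-y0)*i/n)-y),2)
            rows.append((sl.tolist(),sp))
            p=p+np.array([c*sl[0]+s*sl[1], s*sl[0]-c*sl[1], -sl[2]]); y-=sp
    for i,(a,b) in enumerate(rows):
        if i%8==0: print()
        print('{"slide":%s,"spin":%s},'%(a,b))
E
python3 - <<'E'
from h import *
plan([([.50,-.10,.27],90,16)])
E
```

```text
{"slide":[0.0262, -0.0178, -0.0025],"spin":-4.16},
{"slide":[0.0274, -0.0158, -0.0024],"spin":-4.17},
{"slide":[0.0285, -0.0138, -0.0025],"spin":-4.16},
{"slide":[0.0295, -0.0117, -0.0024],"spin":-4.17},
{"slide":[0.0302, -0.0095, -0.0025],"spin":-4.16},
{"slide":[0.0308, -0.0073, -0.0025],"spin":-4.17},
{"slide":[0.0313, -0.0051, -0.0024],"spin":-4.16},
{"slide":[0.0315, -0.0027, -0.0025],"spin":-4.17},

{"slide":[0.0317, -0.0005, -0.0024],"spin":-4.16},
{"slide":[0.0316, 0.0018, -0.0025],"spin":-4.17},
{"slide":[0.0314, 0.0042, -0.0025],"spin":-4.16},
{"slide":[0.031, 0.0064, -0.0024],"spin":-4.16},
{"slide":[0.0305, 0.0086, -0.0025],"spin":-4.17},
{"slide":[0.0297, 0.0108, -0.0024],"spin":-4.16},
{"slide":[0.0289, 0.013, -0.0025],"spin":-4.17},
{"slide":[0.0279, 0.015, -0.0025],"spin":-4.16},
```

Request:
servo_tool(increments=[{"slide": [0.026,-0.018,-0.003],"spin": -4.2},{"slide": [0.027,-0.016,-0.003],"spin": -4.2},{"slide": [0.028,-0.014,-0.003],"spin": -4.2},{"slide": [0.029,-0.012,-0.003],"spin": -4.2},{"slide": [0.03,-0.01,-0.003],"spin": -4.2},{"slide": [0.031,-0.007,-0.003],"spin": -4.2},{"slide": [0.031,-0.005,-0.003],"spin": -4.2},{"slide": [0.031,-0.003,-0.003],"spin": -4.2}])

```text
clock: 0.95
position: [0.3614, -0.313, 0.2552]
ee_rot: [-0.0, 0.878, 0.478, -0.0]
contact_force: [0.4, 0.3, 0.2]
width: 0.0855
```

Request:
servo_tool(increments=[{"slide": [0.031,0,-0.002],"spin": -4.2},{"slide": [0.031,0.002,-0.002],"spin": -4.2},{"slide": [0.031,0.004,-0.002],"spin": -4.2},{"slide": [0.031,0.006,-0.002],"spin": -4.2},{"slide": [0.03,0.008,-0.002],"spin": -4.2},{"slide": [0.03,0.01,-0.002],"spin": -4.2},{"slide": [0.029,0.013,-0.002],"spin": -4.2},{"slide": [0.028,0.015,-0.002],"spin": -4.2}])

```text
clock: 1.75
position: [0.4937, -0.0996, 0.2712]
ee_rot: [-0.0, 0.702, 0.712, -0.0]
contact_force: [0.4, -0.8, -0.4]
width: 0.0858
```

Request:
servo_tool(increments=[{"slide": [0,0,0],"spin": 0},{"slide": [0,0,0],"spin": 0}])

```text
clock: 1.95
position: [0.4931, -0.1005, 0.271]
ee_rot: [-0.0, 0.703, 0.711, -0.001]
contact_force: [-0.4, -1.1, -0.4]
width: 0.0853
```

Run:
```python
from h import *
st=manip.get_state();print(st['position'],yaw(st),st['clock'])
im=eyes.get_image('wrist');cv2.imwrite('pics/w1.png',im)
np.save('w1st.npy',st,allow_pickle=True)
cv2.imwrite('pics/w1b.png',cv2.resize(im,(768,576),interpolation=cv2.INTER_CUBIC))
```

```text
[ 0.49314637 -0.10052252  0.27095772] 90.6268630058402 1.95
```

View pics/w1b.png

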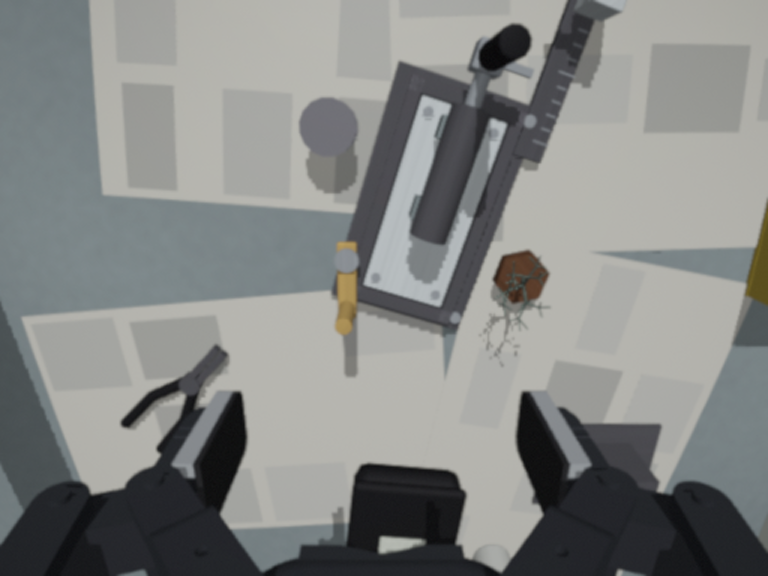

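Run:
```python
from h import *
st=np.load('w1st.npy',allow_pickle=True).item()
r=lambda u,v,z:ray('wrist',(u/1.5,v/1.5),z,st)[:2]
F=np.array([r(424,95,.018),r(507,120,.018),r(440,307,.018),r(363,285,.018)])
print(F.round(4)); print([np.linalg.norm(F[i]-F[i-1]).round(4) for i in range(4)])
d=(F[0]+F[1]-F[2]-F[3]);th=np.arctan2(d[1],d[0]);print('yaw',np.degrees(th))
ax=np.array([np.cos(th),np.sin(th)]);ay=np.array([-ax[1],ax[0]]);o=F.mean(0);print('o',o)
for nm,p in dict(pivot32=r(346,260,.032),peg=r(344,326,.07),pegbase=r(347,310,.03),grip=r(516,40,.118),blk=r(490,62,.05),tong=r(531,72,.048),c1=r(402,62,.008),c3=r(457,327,.008),c4=r(333,292,.008),spool=r(328,126,.03),tree=r(521,280,.02)).items():
    print(nm,p.round(4),((p-o)@ax).round(4),((p-o)@ay).round(4))
```

```text
[[ 0.5233  0.0091]
 [ 0.5886 -0.0079]
 [ 0.5437 -0.1637]
 [ 0.4766 -0.1442]]
[np.float64(0.1603), np.float64(0.0675), np.float64(0.1621), np.float64(0.07)]
yaw 73.50447293285455
o [ 0.53303947 -0.07669137]
pivot32 [ 0.4632 -0.1184] -0.0598 0.0551
peg [ 0.4638 -0.1605] -0.1001 0.0426
pegbase [ 0.4634 -0.1628] -0.1023 0.0424
grip [0.5655 0.0333] 0.1147 0.0001
blk [0.5657 0.0298] 0.1114 -0.0011
tong [0.5956 0.0243] 0.1146 -0.0313
c1 [0.5063 0.0337] 0.0982 0.057
c3 [ 0.5616 -0.1867] -0.0974 -0.0586
c4 [ 0.4496 -0.1543] -0.0981 0.058
spool [ 0.4507 -0.0144] 0.0363 0.0966
tree [ 0.6118 -0.1376] -0.036 -0.0928
```

Run:
```python
from h import *
plan([([.4638,-.161,.10],91,5),([.4638,-.161,.037],91,3)])
```

```text
{"slide":[-0.0119, -0.0059, 0.0342],"spin":-0.09},
{"slide":[-0.0119, -0.006, 0.0342],"spin":-0.09},
{"slide":[-0.0119, -0.0059, 0.0342],"spin":-0.09},
{"slide":[-0.0119, -0.006, 0.0342],"spin":-0.08},
{"slide":[-0.0119, -0.006, 0.0341],"spin":-0.09},
{"slide":[-0.0, -0.0, 0.021],"spin":-0.0},
{"slide":[-0.0, -0.0, 0.021],"spin":-0.0},
{"slide":[-0.0, -0.0, 0.021],"spin":-0.0},
```

Request:
servo_tool(increments=[{"slide": [-0.012,-0.006,0.033],"spin": 0},{"slide": [-0.012,-0.006,0.033],"spin": 0},{"slide": [-0.012,-0.006,0.033],"spin": 0},{"slide": [-0.012,-0.006,0.033],"spin": 0},{"slide": [-0.012,-0.006,0.033],"spin": 0},{"slide": [0,0,0],"spin": 0},{"slide": [0,0,0],"spin": 0}])

```text
clock: 2.7
position: [0.4635, -0.1619, 0.1065]
ee_rot: [-0.0, 0.705, 0.71, -0.0]
contact_force: [0.6, 0.1, 0.2]
width: 0.0852
```

Run:
```python
from h import *
st=manip.get_state();print(st['position'],yaw(st),st['clock'])
im=eyes.get_image('wrist');cv2.imwrite('pics/w2.png',im)
print(proj('wrist',[.4638,-.161,.07],st))
```

```text
[ 0.46350604 -0.16187161  0.10653172] 90.41953539506524 2.7
[256.87659973 231.02111169]
```

View pics/w2.png

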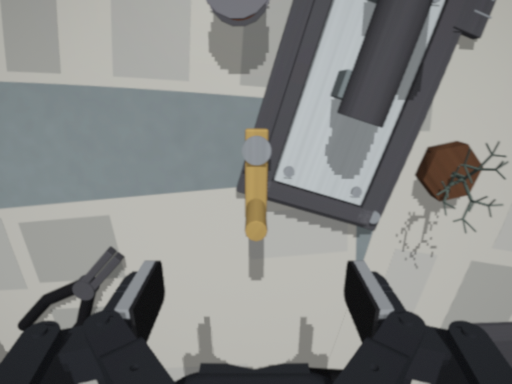

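Request:
servo_tool(increments=[{"slide": [0,0,0.023],"spin": 0},{"slide": [0,0,0.023],"spin": 0},{"slide": [0,0,0.022],"spin": 0},{"slide": [0,0,0],"spin": 0},{"slide": [0,0,0],"spin": 0}])

```text
clock: 3.25
position: [0.4653, -0.1614, 0.0398]
ee_rot: [0.001, 0.703, 0.711, 0.0]
contact_force: [-0.5, 0.1, -0.2]
width: 0.0852
```

Request:
servo_tool(increments=[{"slide": [0,0,0]},{"slide": [0,0,0]},{"slide": [0,0,0]},{"slide": [0,0,0]},{"slide": [0,0,0]},{"slide": [0,0,0]},{"slide": [0,0,0]},{"slide": [0,0,0]}], hand=0, newtons=25)

```text
$.increments[0]: bad value
```

Request:
servo_tool(increments=[{"slide": [0,0,0],"spin": 0},{"slide": [0,0,0],"spin": 0},{"slide": [0,0,0],"spin": 0},{"slide": [0,0,0],"spin": 0},{"slide": [0,0,0],"spin": 0},{"slide": [0,0,0],"spin": 0},{"slide": [0,0,0],"spin": 0},{"slide": [0,0,0],"spin": 0}], hand=0, newtons=25)

```text
clock: 4.05
position: [0.4641, -0.1613, 0.0386]
ee_rot: [0.0, 0.704, 0.711, 0.0]
contact_force: [-0.2, 0.4, 4.5]
width: 0.0129
```

Run:
```python
from h import *
st=manip.get_state();print(st['position'],yaw(st),st['clock'],st['width'],st['contact_force'])
pv=np.array([.463,-.1188]);p=st['position'][:2];d=p-pv;r=.042;a0=np.degrees(np.arctan2(d[1],d[0]));print(a0,np.linalg.norm(d))
# arc to -16.5+3
n=24
y0=yaw(st);y=y0
a1=-13.5
plan([((*(pv+r*np.array([np.cos(t),np.sin(t)])),.0395),y0+np.degrees(t)-a0,1) for t in np.radians(a0+(a1-a0)*np.arange(1,n+1)/n)])
```

```text
[ 0.46405296 -0.16126339  0.03856759] 90.5627149804188 4.05 0.012884955585824377 [-0.21559853  0.35378188  4.49477027]
-88.57953292211458 0.04247644142641541

{"slide":[0.0006, 0.0023, -0.0009],"spin":-3.13},
{"slide":[0.0001, 0.0023, -0.0],"spin":-3.13},
{"slide":[0.0001, 0.0023, -0.0],"spin":-3.12},
{"slide":[0.0001, 0.0023, -0.0],"spin":-3.13},
{"slide":[0.0001, 0.0022, -0.0],"spin":-3.13},
{"slide":[0.0001, 0.0023, -0.0],"spin":-3.13},
{"slide":[0.0001, 0.0023, -0.0],"spin":-3.13},
{"slide":[0.0001, 0.0023, -0.0],"spin":-3.13},

{"slide":[0.0001, 0.0023, -0.0],"spin":-3.12},
{"slide":[0.0, 0.0023, -0.0],"spin":-3.13},
{"slide":[0.0001, 0.0023, -0.0],"spin":-3.13},
{"slide":[0.0001, 0.0023, -0.0],"spin":-3.13},
{"slide":[0.0001, 0.0023, -0.0],"spin":-3.13},
{"slide":[0.0001, 0.0023, -0.0],"spin":-3.13},
{"slide":[0.0001, 0.0023, -0.0],"spin":-3.12},
{"slide":[0.0001, 0.0022, -0.0],"spin":-3.13},

{"slide":[0.0001, 0.0023, -0.0],"spin":-3.13},
{"slide":[0.0001, 0.0023, -0.0],"spin":-3.13},
{"slide":[0.0001, 0.0023, -0.0],"spin":-3.13},
{"slide":[0.0001, 0.0023, -0.0],"spin":-3.13},
{"slide":[0.0001, 0.0023, -0.0],"spin":-3.12},
{"slide":[0.0001, 0.0023, -0.0],"spin":-3.13},
{"slide":[0.0001, 0.0023, -0.0],"spin":-3.13},
{"slide":[0.0001, 0.0023, -0.0],"spin":-3.13},
```

Request:
servo_tool(increments=[{"slide": [0,0.0023,0],"spin": -3.1},{"slide": [0.0001,0.0023,0],"spin": -3.1},{"slide": [0.0001,0.0023,0],"spin": -3.1},{"slide": [0.0001,0.0023,0],"spin": -3.1},{"slide": [0.0001,0.0023,0],"spin": -3.1},{"slide": [0.0001,0.0023,0],"spin": -3.1},{"slide": [0.0001,0.0023,0],"spin": -3.1},{"slide": [0.0001,0.0023,0],"spin": -3.1}])

```text
clock: 4.85
position: [0.4818, -0.1574, 0.0386]
ee_rot: [0.0, 0.533, 0.846, -0.0]
contact_force: [-1.6, -1.1, 4.3]
width: 0.0129
```

```bash
cat > arc.py <<'E'
from h import *
st=manip.get_state();print(st['position'],yaw(st),st['clock'],st['width'],st['contact_force'])
pv=np.array([.463,-.1188]);p=st['position'][:2];d=p-pv;print(np.degrees(np.arctan2(d[1],d[0])),np.linalg.norm(d))
E
python3 arc.py
```

```text
[ 0.48179086 -0.15744128  0.03857434] 115.52319746932767 4.85 0.012886525268127483 [-1.64996585 -1.07670458  4.28493567]
-64.06681558240992 0.042967958334422456
```

Request:
servo_tool(increments=[{"slide": [0.0002,0.0023,0],"spin": -3.1},{"slide": [0.0002,0.0023,0],"spin": -3.1},{"slide": [0.0001,0.0023,0],"spin": -3.1},{"slide": [0.0001,0.0023,0],"spin": -3.1},{"slide": [0.0001,0.0023,0],"spin": -3.1},{"slide": [0.0001,0.0023,0],"spin": -3.1},{"slide": [0.0001,0.0023,0],"spin": -3.1},{"slide": [0.0001,0.0023,0],"spin": -3.1}])

```text
clock: 5.65
position: [0.4963, -0.1464, 0.0386]
ee_rot: [0.001, 0.339, 0.941, -0.001]
contact_force: [-0.2, -3.3, 3.5]
width: 0.0131
```

Request:
servo_tool(increments=[{"slide": [0.0001,0.0023,0],"spin": -3.1},{"slide": [0.0001,0.0023,0],"spin": -3.1},{"slide": [0.0001,0.0023,0],"spin": -3.1},{"slide": [0.0001,0.0023,0],"spin": -3.1},{"slide": [0.0001,0.0023,0],"spin": -3.1},{"slide": [0.0001,0.0023,0],"spin": -3.1}])

```text
clock: 6.25
position: [0.5033, -0.1347, 0.0386]
ee_rot: [0.001, 0.183, 0.983, -0.001]
contact_force: [-1.7, -3.1, 2.5]
width: 0.0132
```

```bash
python3 arc.py
```

```text
[ 0.50326802 -0.13469094  0.03860318] 158.96550746189683 6.25 0.013159682960797829 [-1.67976126 -3.12963324  2.54205456]
-21.535645521889723 0.043290130562404446
```

Request:
servo_tool(increments=[{"slide": [0.0001,0.0023,0],"spin": -3.1},{"slide": [0.0001,0.0023,0],"spin": -2},{"slide": [0.0001,0.002,0],"spin": 0},{"slide": [0,0,0],"spin": 0},{"slide": [0,0,0],"spin": 0}])

```text
clock: 6.75
position: [0.5045, -0.131, 0.0386]
ee_rot: [0.001, 0.139, 0.99, -0.004]
contact_force: [-3.9, -12.5, 1.5]
width: 0.0133
```

```bash
python3 arc.py
python3 - <<'E'
from h import *
st=manip.get_state()
np.save('w3st.npy',st,allow_pickle=True)
crop(eyes.get_image('wrist'),80,0,400,300,2,'pics/w3.png')
E
```

```text
[ 0.50451021 -0.130988    0.03863844] 164.06669316298698 6.75 0.01328951447198743 [ -3.89930788 -12.4754391    1.52181571]
-16.363008024860004 0.0432625164773366
```

View pics/w3.png

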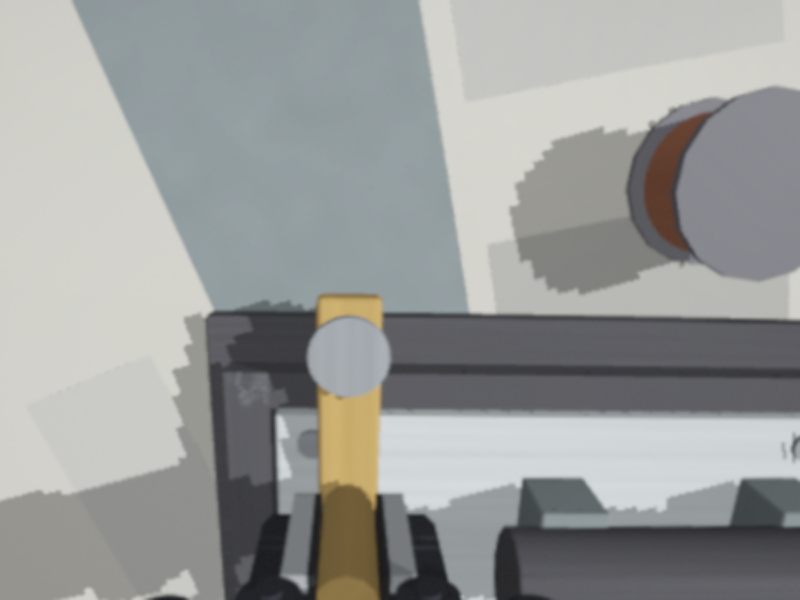

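Request:
servo_tool(increments=[{"slide": [0,-0.001,0],"spin": 0},{"slide": [0,0,0],"spin": 0},{"slide": [0,0,0],"spin": 0},{"slide": [0,0,0],"spin": 0}], hand=0.28)

```text
clock: 7.2
position: [0.504, -0.1275, 0.0381]
ee_rot: [-0.0, 0.14, 0.99, 0.0]
contact_force: [0.0, 0.2, 0.4]
width: 0.0237
```

Request:
servo_tool(increments=[{"slide": [0,0,-0.02],"spin": 0},{"slide": [0,0,-0.02],"spin": 0},{"slide": [0,0,-0.03],"spin": 0},{"slide": [0,0,-0.04],"spin": 0},{"slide": [0,0,-0.04],"spin": 0},{"slide": [0,0,0],"spin": 0}])

```text
clock: 7.8
position: [0.5077, -0.1289, 0.1939]
ee_rot: [0.006, 0.14, 0.99, -0.001]
contact_force: [1.0, -0.2, 0.2]
width: 0.0238
```

```bash
python3 arc.py
python3 - <<'E'
from h import *
st=manip.get_state()
plan([([.5655,.033,.19],164,8)])
E
```

```text
[ 0.50774372 -0.12888591  0.19391114] 163.8934537158383 7.8 0.023823292521041407 [ 0.97024907 -0.19567779  0.24457858]
-12.703023710922322 0.04586638952773607

{"slide":[-0.0013, 0.0214, 0.0005],"spin":-0.01},
{"slide":[-0.0013, 0.0215, 0.0005],"spin":-0.02},
{"slide":[-0.0014, 0.0214, 0.0005],"spin":-0.01},
{"slide":[-0.0013, 0.0215, 0.0005],"spin":-0.01},
{"slide":[-0.0014, 0.0214, 0.0004],"spin":-0.02},
{"slide":[-0.0013, 0.0215, 0.0005],"spin":-0.01},
{"slide":[-0.0014, 0.0214, 0.0005],"spin":-0.01},
{"slide":[-0.0013, 0.0214, 0.0005],"spin":-0.02},
```

Request:
servo_tool(increments=[{"slide": [-0.001,0.022,-0.005],"spin": 0},{"slide": [-0.001,0.022,-0.005],"spin": 0},{"slide": [-0.001,0.022,-0.005],"spin": 0},{"slide": [-0.001,0.022,-0.005],"spin": 0},{"slide": [-0.001,0.022,-0.005],"spin": 0},{"slide": [-0.001,0.022,-0.005],"spin": 0},{"slide": [-0.001,0.022,-0.005],"spin": 0},{"slide": [-0.001,0.018,0],"spin": 0}], hand=1)

```text
clock: 8.6
position: [0.5598, 0.0366, 0.223]
ee_rot: [-0.0, 0.14, 0.99, 0.0]
contact_force: [-0.2, 0.4, -0.4]
width: 0.0855
```

Request:
servo_tool(increments=[{"slide": [0,0,0],"spin": 0},{"slide": [0,0,0],"spin": 0}])

```text
clock: 8.8
position: [0.559, 0.0353, 0.2224]
ee_rot: [-0.001, 0.14, 0.99, -0.0]
contact_force: [-0.5, 0.3, -0.5]
width: 0.0853
```

Run:
```python
from h import *
st=manip.get_state();print(st['position'],yaw(st))
np.save('w4st.npy',st,allow_pickle=True)
im=eyes.get_image('wrist');cv2.imwrite('pics/w4.png',im)
cv2.imwrite('pics/w4b.png',cv2.resize(im,(768,576),interpolation=cv2.INTER_CUBIC))
```

```text
[0.55902285 0.03528714 0.22235988] 163.93792674261047
```

View pics/w4b.png

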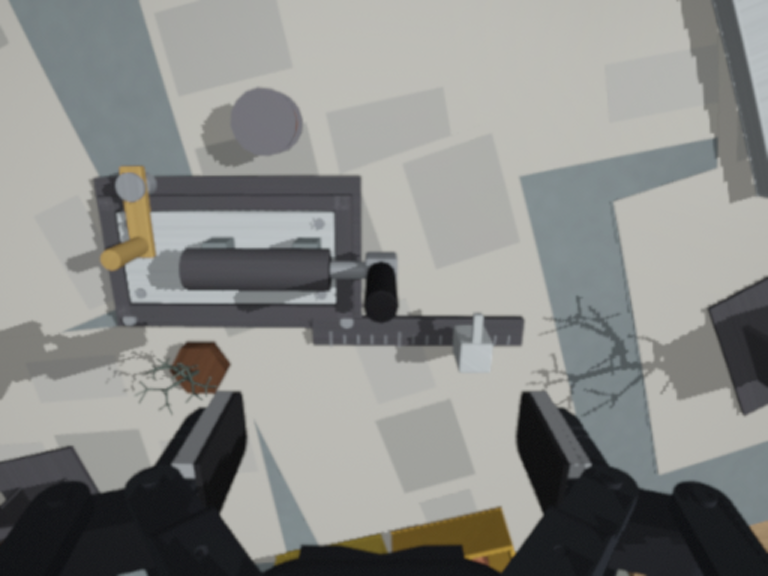

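Run:
```python
from h import *
im=cv2.imread('pics/w4.png')
crop(im,55,100,130,95,6,'pics/w4c.png')
crop(im,220,160,140,100,5,'pics/w4d.png')
```

```text
(no output)
```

View pics/w4c.png

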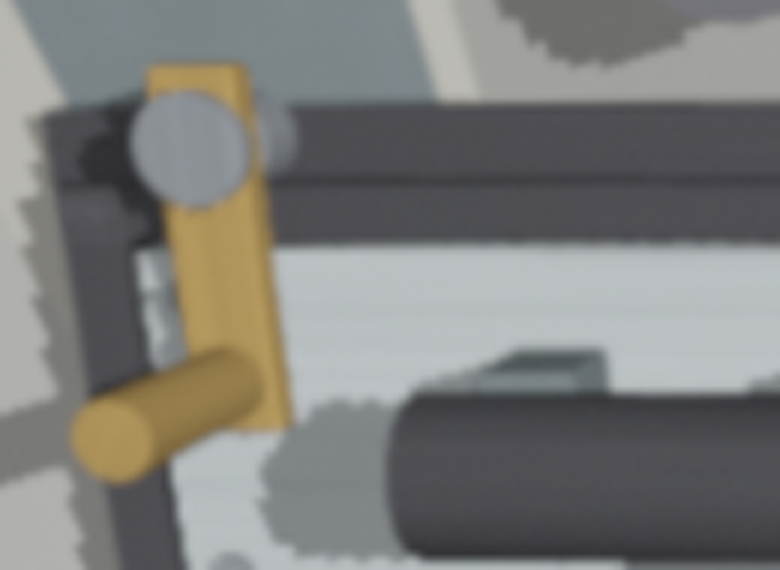

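View pics/w4d.png

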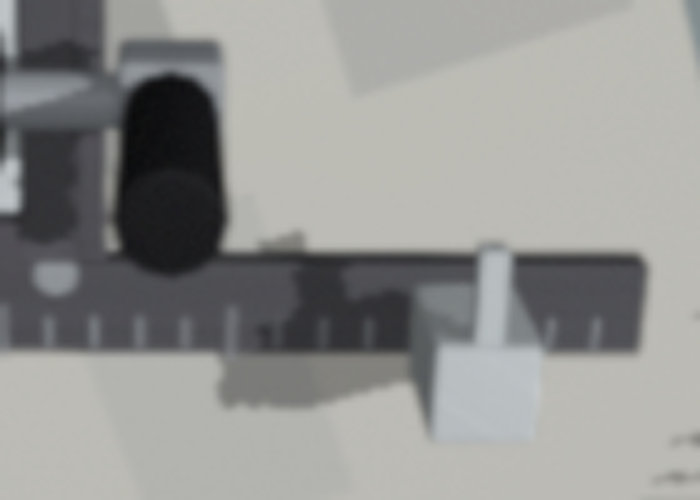

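Run:
```python
from h import *
st=np.load('w4st.npy',allow_pickle=True).item()
c=lambda u,v,z:ray('wrist',(55+u/6,100+v/6),z,st)[:2]
d=lambda u,v,z:ray('wrist',(220+u/5,160+v/5),z,st)[:2]
ang=lambda p,q:np.degrees(np.arctan2(*(q-p)[::-1]))
print('bar L',ang(c(150,68,.028),c(190,345,.028)),'bar R',ang(c(246,68,.028),c(293,425,.028)))
print('pegtop',c(113,440,.07),'pegbase',c(230,385,.028))
print('top edge dock',ang(c(280,103,.018),c(770,103,.018)),'rail',ang(d(110,255,.02),d(640,255,.02)))
g=d(171,220,.118);print('grip',g)
tip=d(495,250,.045);bx=d(495,340,.045);print('tip',tip,'pointer dir',ang(tip,bx))
for th in (73.5,74,74.5):
    ax=np.array([np.cos(np.radians(th)),np.sin(np.radians(th))]);print(th,(tip-g)@ax, (tip-g)@[-ax[1],ax[0]])
```

```text
bar L -16.679702061836675 bar R -16.72419757467345
pegtop [ 0.50340657 -0.12979185] pegbase [ 0.50417861 -0.13083477]
top edge dock 73.20915288364016 rail 73.87551184378653
grip [0.56460234 0.0338215 ]
tip [0.6165361  0.09085085] pointer dir -12.188742282401076
73.5 0.0694308468669597 -0.03359790654795864
74 0.06913500982889721 -0.034202517992493735
74.5 0.06883390789216917 -0.03480452478286325
```

Run:
```python
from h import *
plan([([.565,.0336,.075],163.5,5)])
```

```text
{"slide":[-0.0012, 0.0001, 0.0295],"spin":0.08},
{"slide":[-0.0012, 0.0001, 0.0295],"spin":0.07},
{"slide":[-0.0013, 0.0001, 0.0295],"spin":0.08},
{"slide":[-0.0012, 0.0001, 0.0295],"spin":0.08},
{"slide":[-0.0012, 0.0001, 0.0295],"spin":0.07},
```

Request:
servo_tool(increments=[{"slide": [-0.003,0,0.02],"spin": 0.2},{"slide": [-0.003,0,0.02],"spin": 0.2},{"slide": [0,0,0.025],"spin": 0},{"slide": [0,0,0.025],"spin": 0},{"slide": [0,0,0.025],"spin": 0},{"slide": [0,0,0.03],"spin": 0},{"slide": [0,0,0],"spin": 0},{"slide": [0,0,0],"spin": 0}])

```text
clock: 9.65
position: [0.5651, 0.0327, 0.0782]
ee_rot: [-0.001, 0.144, 0.99, -0.0]
contact_force: [-0.4, -0.2, -0.1]
width: 0.0856
```

Run:
```python
from h import *
st=manip.get_state();print(st['position'],yaw(st),st['contact_force'])
im=eyes.get_image('wrist')
cv2.imwrite('pics/w5b.png',cv2.resize(im,(768,576),interpolation=cv2.INTER_CUBIC))
```

```text
[0.56508266 0.03270208 0.07822513] 163.41438314746847 [-0.41236146 -0.153616   -0.12233219]
```

View pics/w5b.png

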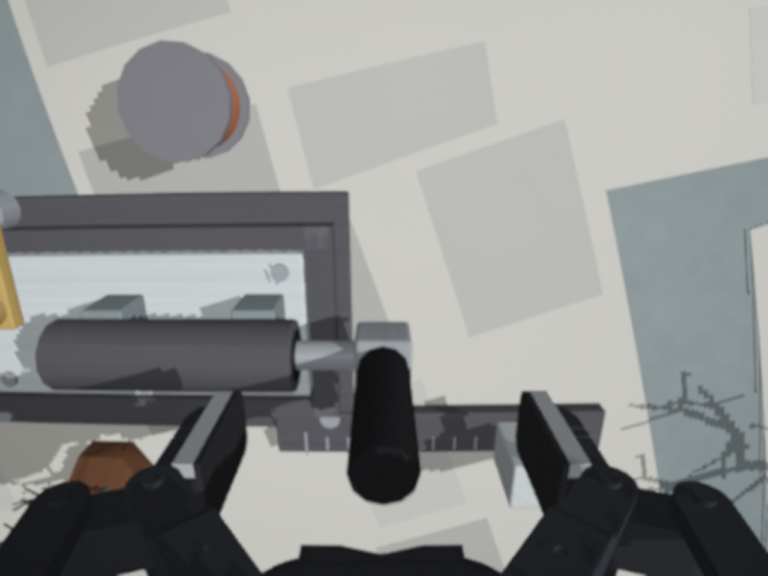

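The grip stands between the pads, with its top at (384,480) in the enlarged picture. It is centred, so I'll close on it.

Request:
servo_tool(increments=[{"slide": [0,0,0.002],"spin": 0},{"slide": [0,0,0],"spin": 0},{"slide": [0,0,0],"spin": 0},{"slide": [0,0,0],"spin": 0},{"slide": [0,0,0],"spin": 0},{"slide": [0,0,0],"spin": 0},{"slide": [0,0,0],"spin": 0}], hand=0, newtons=60)

```text
clock: 10.4
position: [0.5655, 0.0331, 0.0769]
ee_rot: [0.0, 0.144, 0.99, -0.0]
contact_force: [-1.5, -2.3, 5.9]
width: 0.0186
```

Run:
```python
from h import *
st=manip.get_state();print(st['position'],yaw(st),st['contact_force'],st['width'])
p=st['position'];ax=np.array([np.cos(np.radians(73.5)),np.sin(np.radians(73.5)),0])
print('to go',(np.array([.6165,.0909,0])-p)@ax)
plan([(p+ax*.055,yaw(st),11)])
im=eyes.get_image('wrist')
cv2.imwrite('pics/w6b.png',cv2.resize(im,(768,576),interpolation=cv2.INTER_CUBIC))
```

```text
[0.56553414 0.03312866 0.07686284] 163.47945314307856 [-1.45578682 -2.31322985  5.87154236] 0.018582109645366263
to go 0.06986738606532446

{"slide":[0.0, 0.005, -0.0],"spin":-0.0},
{"slide":[0.0, 0.005, -0.0],"spin":-0.0},
{"slide":[0.0, 0.005, -0.0],"spin":-0.0},
{"slide":[0.0, 0.005, -0.0],"spin":-0.0},
{"slide":[0.0, 0.005, -0.0],"spin":-0.0},
{"slide":[0.0, 0.005, -0.0],"spin":-0.0},
{"slide":[0.0, 0.005, -0.0],"spin":-0.0},
{"slide":[0.0, 0.005, -0.0],"spin":-0.0},

{"slide":[0.0, 0.005, -0.0],"spin":-0.0},
{"slide":[0.0, 0.005, -0.0],"spin":-0.0},
{"slide":[0.0, 0.005, -0.0],"spin":-0.0},
```

View pics/w6b.png

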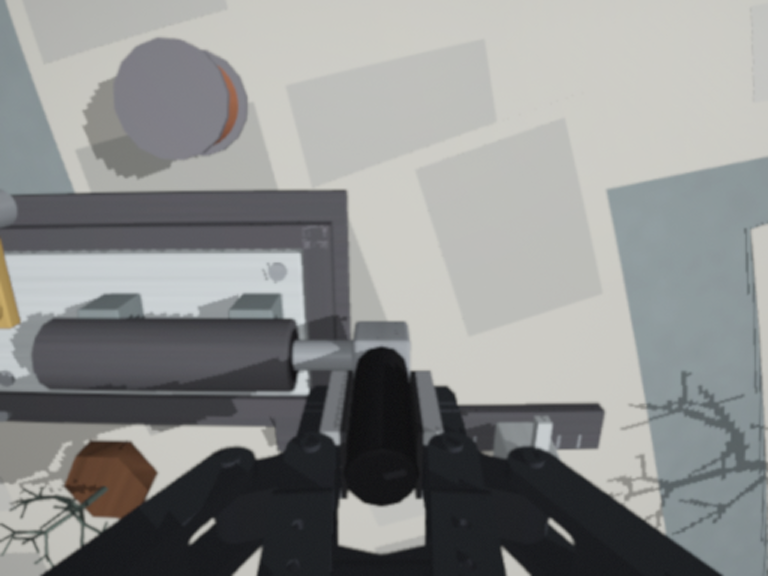

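Request:
servo_tool(increments=[{"slide": [0,0.004,0],"spin": 0},{"slide": [0,0.005,0],"spin": 0},{"slide": [0,0.005,0],"spin": 0},{"slide": [0,0.005,0],"spin": 0},{"slide": [0,0.005,0],"spin": 0},{"slide": [0,0.005,0],"spin": 0},{"slide": [0,0.005,0],"spin": 0},{"slide": [0,0.005,0],"spin": 0}])

```text
clock: 11.25
position: [0.5759, 0.0685, 0.0762]
ee_rot: [-0.0, 0.143, 0.99, -0.003]
contact_force: [-2.8, -7.5, 3.8]
width: 0.0183
```

Request:
servo_tool(increments=[{"slide": [0,0.005,0],"spin": 0},{"slide": [0,0.004,0],"spin": 0},{"slide": [0,0.002,0],"spin": 0},{"slide": [0,0,0],"spin": 0}])

```text
clock: 11.65
position: [0.5788, 0.079, 0.0761]
ee_rot: [-0.001, 0.143, 0.99, -0.003]
contact_force: [-2.4, -6.3, 3.5]
width: 0.0189
```

Run:
```python
from h import *
st=manip.get_state();print(st['position'],yaw(st),st['contact_force'],st['width'],st['clock'])
p=st['position'];ax=np.array([np.cos(np.radians(73.5)),np.sin(np.radians(73.5)),0])
print('to go',(np.array([.6165,.0909,0])-p)@ax, 'lat', (p-np.array([.56553,.03313,0]))@[-ax[1],ax[0],0])
np.save('w7st.npy',st,allow_pickle=True)
im=eyes.get_image('wrist');cv2.imwrite('pics/w7.png',im)
cv2.imwrite('pics/w7b.png',cv2.resize(im,(768,576),interpolation=cv2.INTER_CUBIC))
im=eyes.get_image('scene');cv2.imwrite('pics/s7.png',im);crop(im,200,160,140,100,5,'pics/s7c.png')
```

```text
[0.57883935 0.07900502 0.07606508] 163.57192730441295 [-2.38967902 -6.2622791   3.49483133] 0.018858046013343094 11.65
to go 0.022101340828142045 lat 0.0002679413782943882
```

View pics/w7b.png

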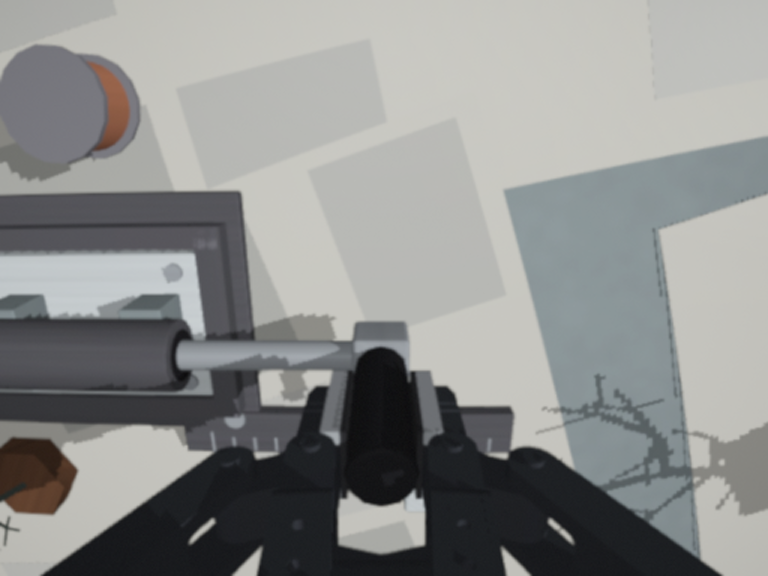

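View pics/s7c.png

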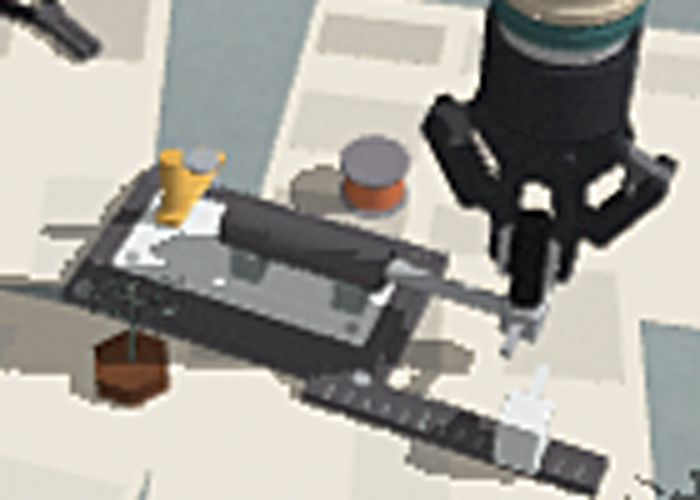

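```bash
cat > sc.py <<'E'
import sys
from h import *
a=[float(x) for x in sys.argv[1:]]
ax=np.array([np.cos(np.radians(73.5)),np.sin(np.radians(73.5))]);ay=np.array([-ax[1],ax[0]])
t=ray('scene',(200+a[0]/5,160+a[1]/5),.045)[:2];i=ray('scene',(200+a[2]/5,160+a[3]/5),.042)[:2]
print(t,i,'togo',(i-t)@ax,'gap y',(t-i)@ay)
E
python3 sc.py 506 354 543 370
```

```text
[0.61393365 0.07044097] [0.62025723 0.0907003 ] togo 0.021221036151581926 gap y 0.0003092058255321911
```

Request:
servo_tool(increments=[{"slide": [0,0.005,0],"spin": 0},{"slide": [0,0.005,0],"spin": 0},{"slide": [0,0.003,0],"spin": 0},{"slide": [0,0,0],"spin": 0},{"slide": [0,0,0],"spin": 0}])

```text
clock: 12.25
position: [0.5823, 0.0909, 0.0758]
ee_rot: [-0.001, 0.143, 0.99, -0.003]
contact_force: [-3.0, -8.1, 2.0]
width: 0.0187
```

```bash
cat > look.py <<'E'
import sys
from h import *
st=manip.get_state();print(st['position'],yaw(st),st['contact_force'],st['width'],st['clock'])
p=st['position'];ax=np.array([np.cos(np.radians(73.5)),np.sin(np.radians(73.5)),0])
print('to go',(np.array([.6165,.0909,0])-p)@ax, 'lat', (p-np.array([.56553,.03313,0]))@[-ax[1],ax[0],0])
im=eyes.get_image('scene');cv2.imwrite('pics/s%s.png'%sys.argv[1],im);crop(im,270,200,70,60,10,'pics/s%sc.png'%sys.argv[1])
im=eyes.get_image('top');cv2.imwrite('pics/t%s.png'%sys.argv[1],im);crop(im,190,140,80,60,10,'pics/t%sc.png'%sys.argv[1])
E
python3 look.py 8
```

```text
[0.58230342 0.0908987  0.07583867] 163.5721684708384 [-3.04451911 -8.12573076  2.00493289] 0.018725506769905687 12.25
to go 0.009713603271558853 lat 0.0003245062837241
```

View pics/s8c.png

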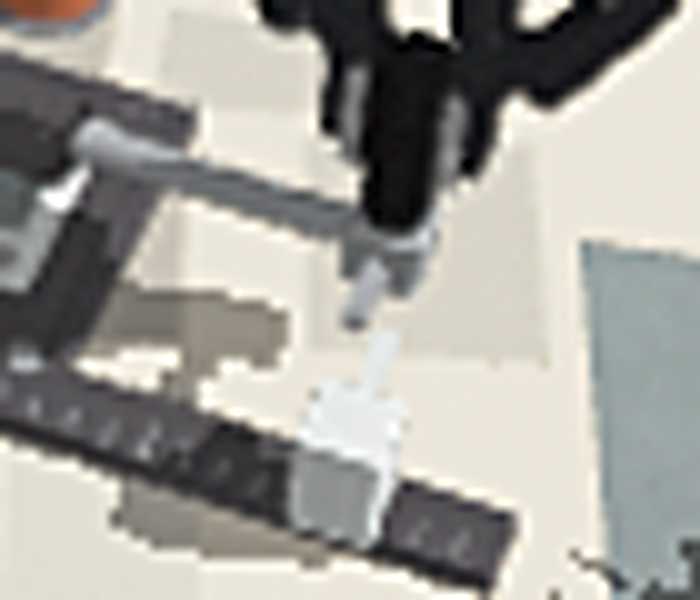

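View pics/t8c.png

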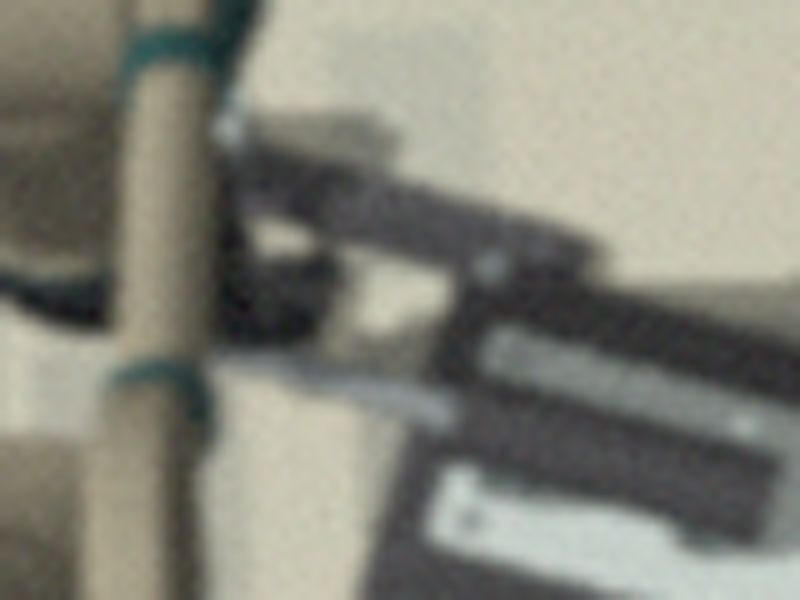

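Run:
```python
from h import *
ax=np.array([np.cos(np.radians(73.5)),np.sin(np.radians(73.5))]);ay=np.array([-ax[1],ax[0]])
f=lambda u,v,z:ray('scene',(270+u/10,200+v/10),z)[:2]
# top face tip centers: tongue top .048, pointer top .045
for tt in ((354,314),(358,318)):
  for ii in ((388,333),(390,330)):
    t=f(*tt,.048);i=f(*ii,.045);print('togo',(i-t)@ax,'gap',(t-i)@ay)
print(proj('scene',[*(f(354,314,.048)+.01*ay),.048])-proj('scene',[*f(354,314,.048),.048]))
```

```text
togo 0.00987112201842863 gap 0.00020167547460917472
togo 0.010041330011219598 gap -0.0010201196272281263
togo 0.008449611413816588 gap -0.0007184462249107937
togo 0.008619819406607557 gap -0.0019402413267480948
[ 1.15331627 -2.58328383]
```

Request:
servo_tool(increments=[{"slide": [0.001,0.001,0],"spin": 0},{"slide": [0.0005,0.002,0],"spin": 0},{"slide": [0,0,0],"spin": 0},{"slide": [0,0,0],"spin": 0}])

```text
clock: 12.75
position: [0.583, 0.0939, 0.0759]
ee_rot: [0.0, 0.143, 0.99, -0.003]
contact_force: [-0.4, -8.7, 1.4]
width: 0.0189
```

```bash
python3 look.py 9
```

```text
[0.5829823  0.09386182 0.07593178] 163.57002954961123 [-0.38390286 -8.73812614  1.3505683 ] 0.018936146316251894 12.75
to go 0.0066796930266564344 lat 0.0005151587753732936
```

View pics/s9c.png

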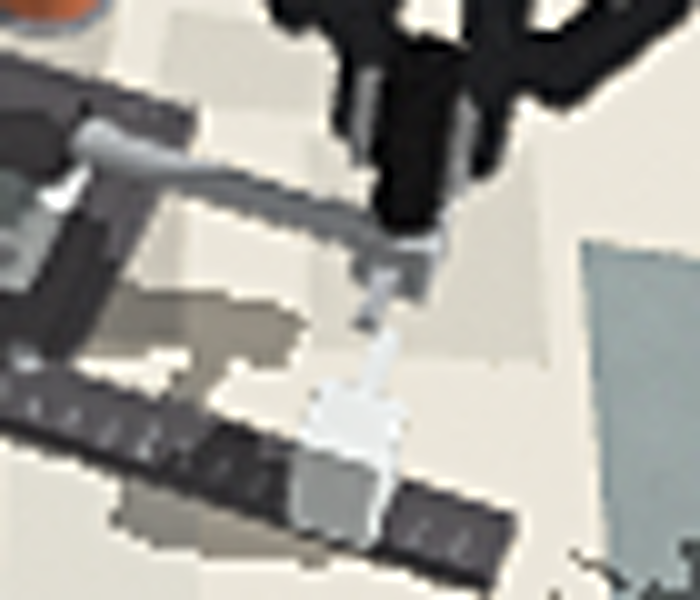

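Request:
servo_tool(increments=[{"slide": [0.0005,0.001,0],"spin": 0},{"slide": [0.0005,0.001,0],"spin": 0},{"slide": [0,0,0],"spin": 0},{"slide": [0,0,0],"spin": 0}])

```text
clock: 13.25
position: [0.5834, 0.0958, 0.076]
ee_rot: [0.001, 0.143, 0.99, -0.003]
contact_force: [1.5, -10.0, -0.2]
width: 0.0188
```

```bash
python3 look.py 10
```

```text
[0.58337202 0.09575765 0.0760142 ] 163.57380909096815 [ 1.49217684 -9.96169677 -0.17891913] 0.018845664137315223 13.25
to go 0.004751247805603649 lat 0.0006799303328060848
```

View pics/s10c.png

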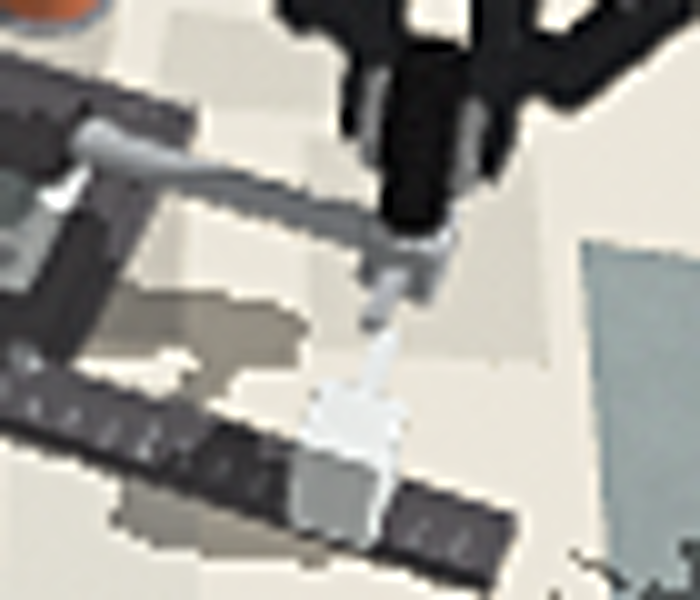

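Request:
servo_tool(increments=[{"slide": [0,0.001,0],"spin": 0},{"slide": [0,0.001,0],"spin": 0},{"slide": [0,0,0],"spin": 0},{"slide": [0,0,0],"spin": 0}])

```text
clock: 13.75
position: [0.5839, 0.0976, 0.076]
ee_rot: [0.001, 0.143, 0.99, -0.003]
contact_force: [1.3, -10.5, 1.0]
width: 0.0186
```

```bash
python3 look.py 11
```

```text
[0.58394609 0.09756551 0.07597788] 163.57370265584706 [  1.29300905 -10.50970227   1.04943802] 0.01856547343280981 13.75
to go 0.002854790512376569 lat 0.0006429596067175088
```

View pics/s11c.png

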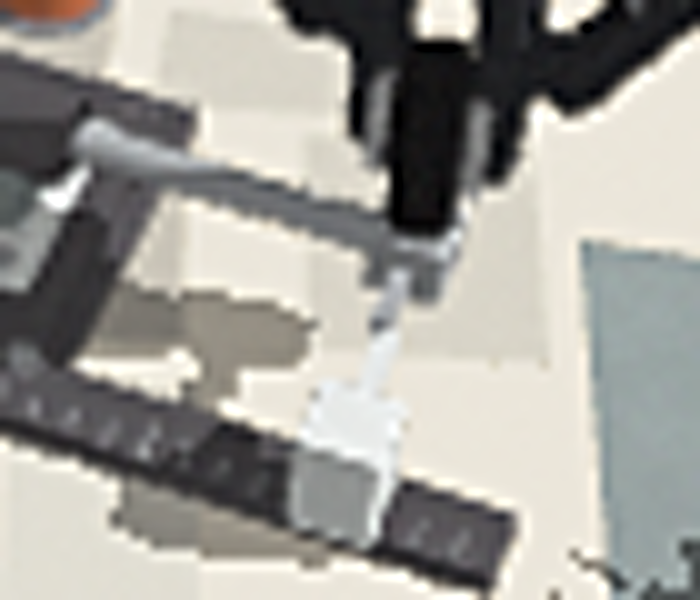

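Request:
servo_tool(increments=[{"slide": [0,0.001,0],"spin": 0},{"slide": [0,0.0015,0],"spin": 0},{"slide": [0,0,0],"spin": 0},{"slide": [0,0,0],"spin": 0},{"slide": [0,0,0],"spin": 0},{"slide": [0,0,0],"spin": 0},{"slide": [0,0,0],"spin": 0}])

```text
clock: 14.55
position: [0.5846, 0.0999, 0.0759]
ee_rot: [0.001, 0.143, 0.99, -0.003]
contact_force: [1.7, -10.0, 0.1]
width: 0.0186
```

```bash
python3 look.py 12
python3 - <<'E'
from h import *
im=eyes.get_image('scene');crop(im,190,160,150,110,5,'pics/s13.png')
E
```

```text
[0.58461498 0.09993255 0.07594584] 163.57458508248 [ 1.73376429 -9.97248461  0.07259501] 0.01855882399000841 14.55
to go 0.00039524472371961874 lat 0.0006738957934908349
```

View pics/s12c.png

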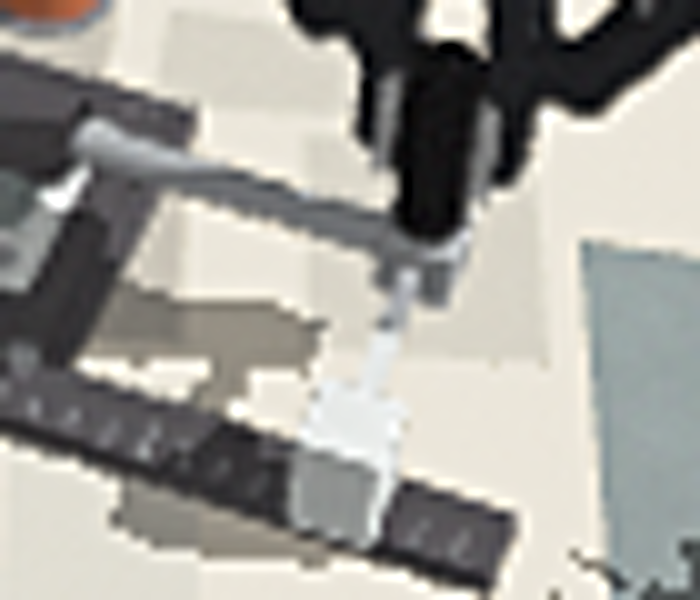

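View pics/s13.png

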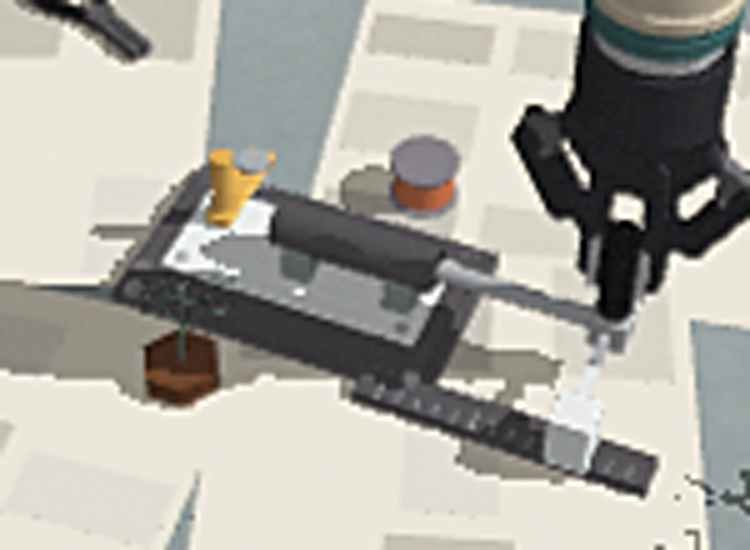

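Run:
```python
from rig import manip
s=manip.get_state();print(s['qd'].round(4),s['width'],s['clock']);print(manip.sign_off())
```

```text
[ 0.0003  0.0002 -0.0018 -0.0024  0.0008  0.0002] 0.018650401721447087 14.7
the job is handed in; nothing more can be done
None
```

I turned the turnbutton across the frame's edge, then drew the rod out about 69 mm. I handed the job in at about 14.7 s, still holding the grip against the spring at 60 N. The hand-in reports no verdict.

- **Turnbutton:** I turned it by its peg with the rod still home. The force rose to about 13 N at the end, as expected at the stop. Measured in the wrist picture afterwards, the bar lay square across the frame (about 1.57 rad), and it was still across in the last scene picture.
- **Tongue and index:** By arm position the tongue was 0.4 mm short of the index tip. In the last scene picture it stood in line with the tip to about 1 mm, with the camera calibration good to about 2 mm.
- **Hold:** The axial pull was about 9 to 10 N, matching the spring. The arm was still and the finger opening steady.
- **Index and bystanders:** The index showed no visible movement while I drew the rod out. The spool and small tree looked unmoved; I did not measure the other bystanders again, but nothing went near them.
- **Least certain:** I could not settle the sideways gap between the tongue and the pointer; my measurements ranged from about -2 to +0.6 mm. I therefore pressed the grip slightly to the dock's +y side and moved the last 10 mm in small steps. I saw no jump in force that would suggest contact.

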